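# Nest the lapping load cups and set the selector

### The job

Nest the load cups in size order: lower the brass middle cup into the aluminium outer cup on the drive unit until its slotted foot has dropped over the drive tongue and it sits fully home, then put the tall steel inner cup fully home inside the brass one, both upright and set down gently, not dropped. Then turn the black selector back anticlockwise to its end stop and from there three clicks clockwise, to the red mark. Leave the blue plastic cup in the rack and do not disturb the other things.

Things in the scene. Friction and masses are not known exactly. Their poses are not given: they have to be found in the camera images.
- outer_cup: Largest cup, aluminium, open at the top, fixed upright on the black deck (45 mm above the table) of the white drive unit, which is fixed too. 78 mm outside diameter, 36 mm high, 70 mm bore, floor 6 mm thick. Origin: centre of its underside; z up; its y axis points towards the selector.
- outer_floor (a point): Centre of the outer cup's floor, 6 mm above its underside. A steel drive tongue, 32 mm long, 5 mm wide, 7 mm high, lies here across the centre at an angle that is not reported and differs each time; it is stiff to turn (0.4 N m).
- middle_cup: Middle cup, brass, 62 mm outside diameter, 75 mm high in all, 54 mm bore, inner floor 13 mm above its underside, about 0.4 kg. Starts in the blue slanted rack. Fully home its underside is on the outer cup's floor, its rim 45 mm above the outer cup's rim. Origin: centre of its underside; z out of the mouth.
- middle_foot (a point): Centre of the middle cup's underside: four square feet 8 mm high leave a cross-shaped slot 13 mm wide along the cup's own x and y axes. It fits over the tongue every 90 degrees with about 14 degrees of play either way if centred, less if not; otherwise the cup rides on the tongue 7 mm too high, and turning it by up to 90 degrees lets it drop home.
- inner_cup: Inner cup, bare steel, 46 mm outside diameter, 104 mm high, 40 mm bore, plain flat bottom, about 0.3 kg. Fully home its underside is on the middle cup's inner floor, its rim 42 mm above the middle cup's rim. Starts in the rack. Origin: centre of its underside; z out of the mouth.
- rack: Fixed blue rack, 325 mm wide along its y; its shelf rises along its +x at 24 degrees (0.42 rad), 50 mm above the table at mid-slope, with a 20 mm fence at the low edge, 14 mm or more from the cups. Three cups stand square on the slope at y = -105, 0, 105 mm, in any order, mouths leaning 24 degrees to rack -x. Origin: centre of its underside.
- plastic_cup: Blue plastic cup, 56 mm diameter, 85 mm high, in the rack; does not belong to the set, stays where it is. Origin: centre of its underside.
- dial (a joint): Black rotary selector on the deck, turned clockwise seen from above as the value grows: 0 rad at the anticlockwise end stop, six click stations 24 degrees (0.419 rad) apart, 0 to 2.094 rad. Starts one, two or three clicks up. A ball detent pulls it into the nearest station (about 0.13 N m to pass a click).
- dial_grip (a point): On the selector's axis at gripping height, 82 mm above the table, 160 mm along y from the outer cup's axis; turns with the selector. The grip is an upright bar 42 mm long (this point's x axis), 14 mm wide (y), from 25 mm below to 7 mm above this point, on a round flange 44 mm across. Its white line points along -x.
- loupe: Steel and black inspection loupe on the deck, 40 mm diameter, 42 mm high, at least 100 mm from the outer cup's axis. Origin: centre of underside. Leave alone.
- weight: Small brass weight with a knob, 36 mm diameter, 42 mm high, on the deck. Origin: centre of underside. Leave alone.
- bottle: Clear bottle with a blue cap, 56 mm diameter, 150 mm high, behind. Origin: centre of underside. Leave alone.
- jar: Amber jar, 68 mm diameter, 70 mm high, behind. Origin: centre of underside. Leave alone.
- wrench: Steel wrench, 180 mm, lying behind the rack. Origin: middle, underside. Leave alone.
- puck: Red mounted specimen, 40 mm diameter, 18 mm high, behind the drive unit. Origin: centre of underside. Leave alone.
Mind the look-alikes: they are no part of the job. Leave any green, pink or turquoise look-alike of the middle_cup alone.

How it is judged:
On the way, in this order (a step that is already met when the one before it is completed fails the run):
1. the brass cup sits fully home over the tongue in the outer cup, released (horizontal distance between middle_cup and outer_cup below 0.007 m and z of middle_cup in the frame of outer_cup between 0.002 and 0.0085 m and angle between middle_cup's own z axis and vertical below 0.06 rad and contact force between the fingers and middle_cup below 0.05 N), for 0.2 s.
2. the steel cup sits fully home in the brass cup, released (all of step 1 and horizontal distance between inner_cup and middle_cup below 0.008 m and z of inner_cup in the frame of middle_cup between 0.009 and 0.0155 m and angle between inner_cup's own z axis and vertical below 0.08 rad and contact force between the fingers and inner_cup below 0.05 N), for 0.2 s.
3. the selector is back at its end stop (value of joint dial below 0.12 rad), for 0.05 s.
4. the selector stands three clicks up (value of joint dial between 1.1067 and 1.4067 rad), for 0.2 s.
At the end, for the whole second after the job is handed in: Brass cup within 2.5 mm of the outer cup's floor and 7 mm of its axis; steel cup within 2.5 mm of the brass cup's floor and 8 mm of its axis; both upright within 3.4 and 4.6 degrees, released, at rest; selector within 0.15 rad of click three (1.257); bystanders within 30 mm of their starts (all of step 2 and all of step 4 and linear speed of each of middle_cup, inner_cup below 0.02 m/s and distance of each of plastic_cup, loupe, weight, bottle, jar, wrench, puck from where it was at the start of the episode below 0.03 m); the robot touches nothing.
It fails at once if a cup is rammed into another: over 100 N between them (contact force between middle_cup and outer_cup above 100 N or contact force between inner_cup and middle_cup above 100 N).
It fails at once if a cup is dropped: moves free of the fingers faster than a 10 mm fall ((contact force between the fingers and middle_cup below 0.05 N and linear speed of middle_cup above 0.45 m/s) or (contact force between the fingers and inner_cup below 0.05 N and linear speed of inner_cup above 0.45 m/s)).
It fails at once if a bystander is moved more than 30 mm (distance of any of plastic_cup, loupe, weight, bottle, jar, wrench, puck from where it was at the start of the episode above 0.03 m).
It also fails if it takes over 72 s, if anything falls off the work surface, if the arm or the gripper's body presses on something with over 40 N, if the wrist force passes 120 N, or if a joint passes its speed limit or range.

### The arm

A 6-joint arm with a two-finger parallel gripper is mounted at the origin on the work surface. World frame = base frame: x ahead of the robot, y to its left, z up, the work surface at z = 0. Lengths are in m, angles in rad, forces in N, time in s.
With the tool pointing down it reaches from about 0.35 to 0.975 m from the base axis. Payload 4.9 kg.
Tool frame: the origin (TCP) lies between the finger pads; the fingertips stand 25 mm ahead of it and the grasp point (between the pads) lies 6 mm ahead of it; z points along the fingers, y is the line along which they close (so a half turn about z gives the same grasp; the last joint's range is limited). The gripper opens to 85 mm and grips with 20 to 120 N. Pads are 22 mm wide; open, the fingers measure 114 mm over their backs; the gripper's body (76 mm by 85 mm) begins 54 mm behind the grasp point. The pads swing forward as they close: fully open they stand 13 mm farther back than shut.
Start: joints at [1.139, 0.053, 1.613, -0, 1.476, -0.119], TCP at [0.192, 0.595, 0.256] pointing down, gripper open.
Joint ranges: [-3.01, 3.01], [-1.01, 2.22], [0.06, 2.58], [-1.02, 4.17], [0.09, 2.62], [-3.14, 3.14]. Speed limits (rad/s): [2.57, 2.57, 3.14, 3.14, 3.14, 3.14].

### API

Orientations are given as a unit quaternion [w, x, y, z].
In Python, from plant import manip gives the robot as it stands.
- The arm moves only by the shell command python3 -m inch 'ROWS'. ROWS is JSON, a list of rows, each a list of 3 entries, a list of its own where there are three numbers: the shift along the tool's x, y, z in m, then the turn, a rotation vector about the tool's x, y, z in rad, then the opening, from 0 (shut) to 1 (fully open). A call has 1 to 8 rows; each row shifts and turns the commanded pose from where the row before left it, along the tool's axes as they then stand; what a row does not reach is not made up. A row lasts 1/10 s, in which the tool goes at most 50 mm and 8.59 degrees, less where a joint would pass 70% of its speed; a pose out of reach is approached as far as the arm can. A call with a gripper value outside its range is refused whole. The fingers move at their own pace and stop on an object; the grip force is fixed at half the most. Time passes only in rows, so rows that do not move let the fingers close. It gives the time, the measured TCP pose, the force, the opening and the grip force at its end, in the units of the state.
- manip.state(): the state, without advancing time (a new reading comes with each control period).
- manip.grab_frame(name): name is "scene" or "top" or "wrist"; returns (picture, depth): 384x512x3 uint8, red, green, blue; 384x512 float32, m along the optical axis (not along the pixel's ray), 0 where there is no reading.
- manip.camera_params(name): a dict with "camera_matrix" (3x3 intrinsics, pixels), "k1" (the pictures are not rectified: a ray, as slopes to the right and down, at radius r is drawn at 1 + k1 r^2 times it, then the intrinsics apply), "rvec" (rotation vector, rad) and "tvec" (3), from world to camera coordinates, as OpenCV has them. Camera axes: x right, y down, z forward; pixel columns grow to the right and rows downward; lengths in m; the calibration is good to about 2 mm. A picture is of the moment at which its call begins: read the wrist's pose just before it. camera_params takes no time and is no camera call; for the wrist camera it gives the pose at the moment of the call.
- manip.job_done(): hands the job in; it is judged then, once.
Trained networks look in the newest picture that a camera, given by its name, has taken for a name from the list of things; names that differ only in an ending like _2 or _b are one class to them, and where a whole thing is asked for, a point or a joint stands for the part that bears it (a point fixed in the world has none). Each returns a list of dicts, best first, with "score" (0 to 1); they miss things now and then, are a little off and sometimes report something else, mostly with a low value. They report only what shows in the picture. A call takes as long as a camera call. They do not tell look-alikes from the thing itself.
- manip.look_for(camera, label): "point" ([x, y, z] in m, in world coordinates, good to about 4 mm: the middle of the surface that is visible of it).
The state is a dict: "time": time; "joint_pos": joint angles; "joint_vel": joint speeds; "joint_efforts": joint torques, N m; "tool_pos": TCP position; "tool_rot": TCP orientation; "contact_force": force on the tool from outside, world axes, zero at the start; "ft_torque": the same for the moment, N m; "gripper_width": opening from 0.0 (shut) to 1.0 (fully open); "grasp_force": force on a finger pad.
Only numpy, scipy, OpenCV 4.12 (cv2) and the standard library are available. Lean on these libraries where they do the work, as an engineer would, in place of code of your own. Each camera call takes 0.05 s, during which the arm holds its last target. There are 200 camera calls.

## Working session

There is one attempt and no reset: what is moved stays moved. The work goes in short steps, Python scripts to look and compute and a shell command to move; the robot and the scene stay as the last step left them, time stands still between calls to the robot, and variables do not carry over. Pictures are saved under pics/ and viewed, at most 10 in all, crops included, and the job is handed in when it is done.

```bash
mkdir -p pics; ls; cat > h.py <<'E'
import numpy as np, cv2
from plant import manip as m
from scipy.spatial.transform import Rotation as R
def cam(n):
    p=m.camera_params(n); K=np.array(p["camera_matrix"]); k=p["k1"]
    Rm=cv2.Rodrigues(np.array(p["rvec"],float))[0]; t=np.array(p["tvec"],float).ravel()
    return K,k,Rm,t
def cloud(n,c=None,d=None):
    c=c or cam(n)
    K,k,Rm,t=c
    h,w=d.shape
    u,v=np.meshgrid(np.arange(w),np.arange(h))
    pts=np.stack([u,v],-1).reshape(-1,1,2).astype(float)
    s=cv2.undistortPoints(pts,K,np.array([k,0,0,0,0.])).reshape(h,w,2)
    X=np.concatenate([s*d[...,None],d[...,None]],-1)
    return (X-t)@Rm
def proj(n,P):
    K,k,Rm,t=cam(n)
    return cv2.projectPoints(np.array(P,float).reshape(-1,1,3),cv2.Rodrigues(Rm)[0],t,K,np.array([k,0,0,0,0.]))[0].reshape(-1,2)
def shot(n,f=None):
    c=cam(n); im,d=m.grab_frame(n)
    if f: cv2.imwrite("pics/"+f,im[...,::-1])
    return im,d,cloud(n,c,d)
def rot(): 
    q=m.state()["tool_rot"]; return R.from_quat([q[1],q[2],q[3],q[0]])
E
python3 - <<'E'
from h import *
np.set_printoptions(precision=3,suppress=True)
a=shot("scene")[0]; b=shot("top")[0]
cv2.imwrite("pics/a.png",np.vstack([a,b])[...,::-1])
cv2.imwrite("pics/a.png",cv2.resize(np.hstack([a,b]),(800,300))[...,::-1])
cv2.imwrite("pics/top.png",cv2.resize(b,(800,600))[...,::-1])
for l in ["outer_cup","middle_cup","inner_cup","plastic_cup","rack","dial_grip","loupe","weight","bottle","jar"]:
    print(l,[(np.round(x["point"],3).tolist(),round(x["score"],2)) for x in m.look_for("top",l)[:3]])
print(m.state())
E
```

```text
pics
outer_cup [([0.53, 0.119, 0.055], 0.89), ([0.493, -0.311, 0.083], 0.56)]
middle_cup [([0.685, -0.148, 0.054], 0.81), ([0.336, -0.475, 0.056], 0.8), ([0.317, -0.219, 0.055], 0.78)]
inner_cup [([0.503, -0.206, 0.102], 0.76)]
plastic_cup [([0.487, 0.267, 0.069], 0.64), ([0.527, -0.103, 0.081], 0.58)]
rack [([0.534, -0.201, 0.053], 0.94), ([0.428, 0.182, 0.09], 0.36)]
dial_grip [([0.489, 0.27, 0.067], 0.77), ([0.763, -0.295, 0.009], 0.56)]
loupe [([0.491, -0.311, 0.083], 0.55), ([0.428, 0.181, 0.087], 0.51)]
weight [([0.575, 0.198, 0.069], 0.49)]
bottle [([0.77, -0.019, 0.098], 0.75), ([0.76, 0.222, 0.07], 0.18)]
jar [([0.76, 0.223, 0.068], 0.73)]
{'time': 0.6, 'joint_pos': array([ 1.139,  0.053,  1.613, -0.   ,  1.476, -0.119]), 'joint_vel': array([-0.001,  0.001, -0.001, -0.   , -0.001, -0.   ]), 'joint_efforts': array([  0.   , -39.341, -37.023,  -0.   ,   0.001,   0.   ]), 'tool_pos': array([0.192, 0.595, 0.256]), 'tool_rot': array([0.   , 0.156, 0.988, 0.   ]), 'contact_force': array([-0.105,  0.051, -0.956]), 'ft_torque': array([-0.042, -0.049, -0.008]), 'grasp_force': 0.0, 'gripper_width': 0.9982879765608726}
```

View pics/top.png

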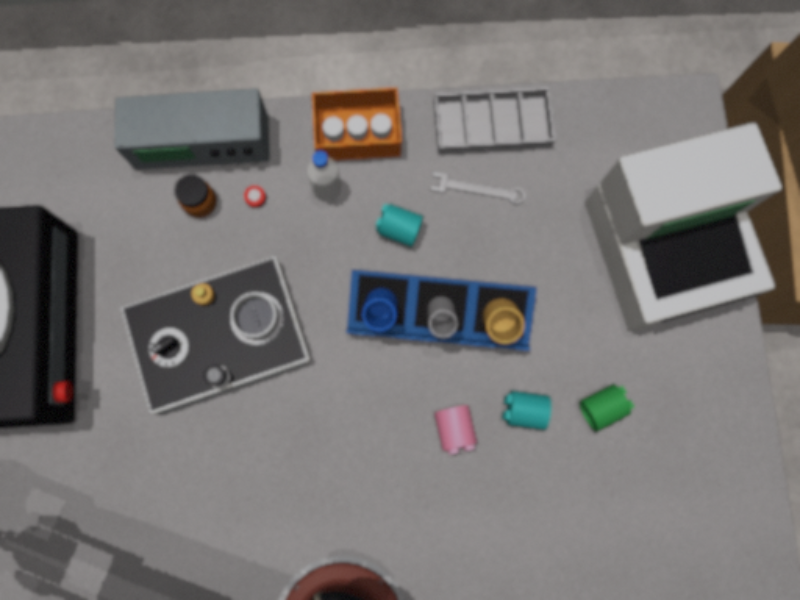

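View pics/a.png

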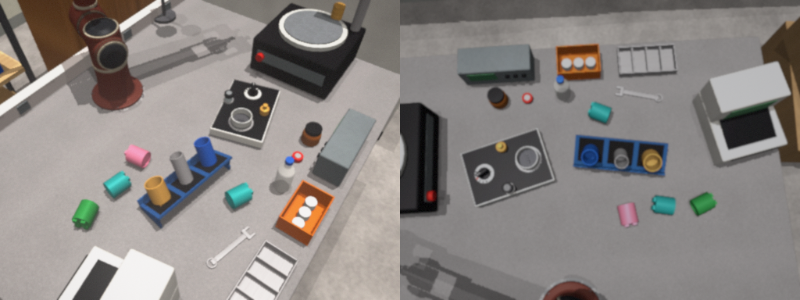

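```bash
python3 - <<'E'
from h import *
np.set_printoptions(precision=3,suppress=True)
im,d,X=shot("top")
hsv=cv2.cvtColor(im,cv2.COLOR_RGB2HSV)
H,S,V=[hsv[...,i].astype(int) for i in range(3)]
reg=(X[...,0]>.4)&(X[...,0]<.65)&(X[...,1]<0.0)&(X[...,1]>-.42)
blue=reg&(H>100)&(H<125)&(S>120)
print(blue.sum(), X[blue].min(0),X[blue].max(0))
lo=blue&(X[...,2]>.005)&(X[...,2]<.10)
r=cv2.minAreaRect(X[lo][:,:2].astype(np.float32)); print(r,cv2.boxPoints(r))
br=reg&(H>12)&(H<32)&(S>90); P=X[br]; print("brass",br.sum(),P.min(0),P.max(0))
# outer cup
q=(np.hypot(X[...,0]-.53,X[...,1]-.12)<.06)&(X[...,2]>.074)&(X[...,2]<.09); P=X[q]
print("outer rim",len(P),cv2.minEnclosingCircle(P[:,:2].astype(np.float32)),P[:,2].mean())
q=(X[...,2]>.035)&(X[...,2]<.055)&(X[...,1]>.0)&(X[...,1]<.36)&(X[...,0]>.35)&(X[...,0]<.65)
r=cv2.minAreaRect(X[q][:,:2].astype(np.float32)); print("deck",r)
K,k,Rm,t=cam("wrist"); T=rot().as_matrix(); s=m.state()
print("wristcam pos in tool",T.T@(-Rm.T@t-s["tool_pos"]),"axes in tool (cols x,y,z)\n",T.T@Rm.T,"K",K[0,0]); print(T)
for n in("scene","top"):
    K,k,Rm,t=cam(n); print(n,-Rm.T@t)
E
```

```text
2224 [ 0.445 -0.37   0.026] [ 0.597 -0.044  0.146]
((0.5209479928016663, -0.20755313336849213), (0.32045766711235046, 0.10666584968566895), 80.74491119384766) [[ 0.443 -0.357]
 [ 0.548 -0.374]
 [ 0.599 -0.058]
 [ 0.494 -0.041]]
brass 623 [ 0.452 -0.35   0.03 ] [ 0.537 -0.277  0.134]
outer rim 161 ((0.5320102572441101, 0.11637826263904572), 0.03939232602715492) 0.0806839091127626
deck ((0.5111281275749207, 0.1933419555425644), (0.20298172533512115, 0.29042068123817444), 15.455456733703613)
wristcam pos in tool [ 0.071  0.001 -0.118] axes in tool (cols x,y,z)
 [[ 0.    -0.961 -0.276]
 [ 1.     0.     0.   ]
 [-0.    -0.276  0.961]] K 319.3283655250361
[[-0.951  0.308  0.   ]
 [ 0.308  0.951  0.   ]
 [-0.     0.    -1.   ]]
scene [ 0.953 -0.694  1.031]
top [ 0.293 -0.094  1.319]
```

```bash
python3 -m inch '[[[-0.04,-0.028,0],[0,0,0],1],[[-0.04,-0.028,0],[0,0,0],1],[[-0.04,-0.028,0],[0,0,0],1],[[-0.04,-0.028,0],[0,0,0],1],[[-0.04,-0.028,0],[0,0,0],1],[[-0.04,-0.028,0],[0,0,0],1],[[-0.04,-0.028,0],[0,0,0],1],[[-0.04,-0.028,0],[0,0,0],1]]' && python3 -m inch '[[[-0.04,-0.028,0],[0,0,0],1],[[-0.04,-0.028,0],[0,0,0],1],[[-0.04,-0.028,0],[0,0,0],1],[[0,0,0],[0,0,0],1],[[0,0,0],[0,0,0],1]]'
python3 - <<'E'
from h import *
np.set_printoptions(precision=4,suppress=True)
im,d,X=shot("wrist"); np.savez("w.npz",im=im,X=X)
cv2.imwrite("pics/w1.png",cv2.resize(im,(800,600))[...,::-1])
def near(c,r,z0,z1):
    q=(np.hypot(X[...,0]-c[0],X[...,1]-c[1])<r)&(X[...,2]>z0)&(X[...,2]<z1); return X[q],q
P,_=near((.532,.1164),.06,.076,.088); print("rim",len(P),cv2.minEnclosingCircle(P[:,:2].astype(np.float32)),np.median(P[:,2]))
c=cv2.minEnclosingCircle(P[:,:2].astype(np.float32))[0]
P,q=near(c,.027,.0545,.062); r=cv2.minAreaRect(P[:,:2].astype(np.float32)); print("tongue",len(P),r)
v=np.linalg.svd(P[:,:2]-P[:,:2].mean(0),full_matrices=False)[2][0]; print("ang",np.degrees(np.arctan2(v[1],v[0])),P.mean(0))
P,q=near((.489,.27),.035,.08,.10); print("dial",len(P),cv2.minAreaRect(P[:,:2].astype(np.float32)),np.median(P[:,2]))
print(m.state()["tool_pos"])
E
```

```text
time: 1.45
tool_pos: [0.4287, 0.2814, 0.2567]
tool_rot: [0.0, 0.156, 0.988, 0.0]
contact_force: [0.8, 0.8, 0.3]
gripper_width: 1.001
grasp_force: 0.0
time: 1.95
tool_pos: [0.5165, 0.1654, 0.2562]
tool_rot: [-0.0, 0.157, 0.988, 0.0]
contact_force: [1.2, -0.4, 0.3]
gripper_width: 0.996
grasp_force: 0.0
rim 1153 ((0.5306178331375122, 0.11840175837278366), 0.039082784205675125) 0.08120241651617745
tongue 1884 ((0.530523955821991, 0.11830497533082962), (0.05331897735595703, 0.053214170038700104), 75.80300903320312)
ang -47.164867599937054 [0.5301 0.1186 0.0559]
dial 836 ((0.4885910749435425, 0.27209094166755676), (0.014916613698005676, 0.041441142559051514), 31.469030380249023) 0.08919568852121719
[0.516  0.1663 0.2562]
```

View pics/w1.png

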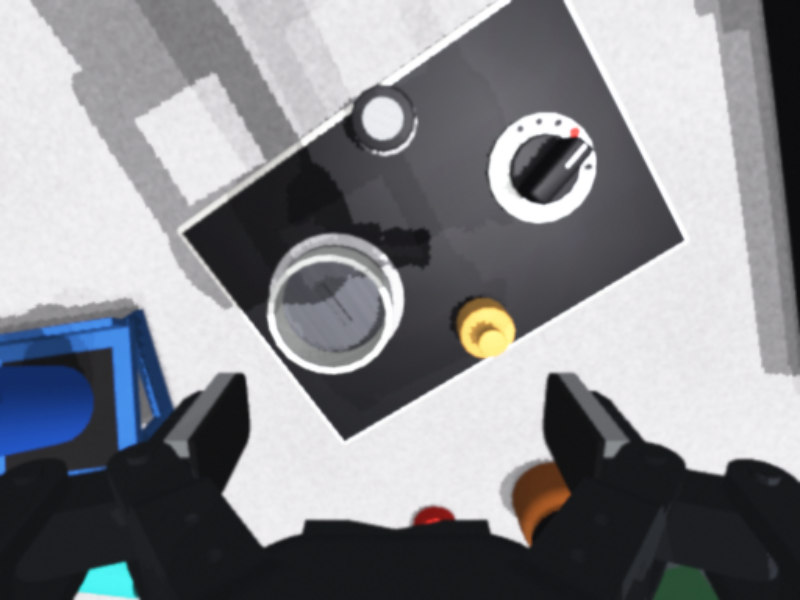

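```bash
python3 - <<'E'
from h import *
np.set_printoptions(precision=4,suppress=True)
z=np.load("w.npz"); im,X=z["im"],z["X"]
c=np.array((.5306,.1184))
q=(np.hypot(X[...,0]-c[0],X[...,1]-c[1])<.022)&(X[...,2]<.065); 
Z=X[q]; fl=np.median(Z[:,2]); print("floor",fl, np.percentile(Z[:,2],[5,25,50,75,90,95]))
for th in (.003,.004,.005):
    P=Z[Z[:,2]>fl+th][:,:2]; 
    if len(P)>10:
        v=np.linalg.svd(P-P.mean(0),full_matrices=False)[2][0]; print(th,len(P),P.mean(0),np.degrees(np.arctan2(v[1],v[0])),cv2.minAreaRect(P.astype(np.float32)))
for u,v in [(201.6,176),(224,206)]: print(X[int(v),int(u)])
dc=np.array((.4886,.2721))
hsv=cv2.cvtColor(im,cv2.COLOR_RGB2HSV)
near=np.hypot(X[...,0]-dc[0],X[...,1]-dc[1])<.05
red=near&(hsv[...,1]>130)&((hsv[...,0]<10)|(hsv[...,0]>170))&(hsv[...,2]>80)
wl=near&(X[...,2]>.083)&(hsv[...,2]>130)
for n,mk in(("red",red),("line",wl)):
    p=X[mk].mean(0); print(n,mk.sum(),p,np.degrees(np.arctan2(*(p[:2]-dc)[::-1])))
crop=im[100:260,150:290]; cr2=im[60:150,300:390]
cv2.imwrite("pics/c.png",np.hstack([cv2.resize(crop,(400,457)),cv2.resize(cr2,(400,457))])[...,::-1])
E
```

```text
floor 0.0556688518563734 [0.0545 0.0552 0.0557 0.0563 0.0577 0.0585]
0.003 53 [0.5286 0.1178] 17.50556831740309 ((0.5307734608650208, 0.11854435503482819), (0.03101096674799919, 0.0048332661390304565), 18.40958595275879)
[0.5085 0.1122 0.0553]
[0.5466 0.1239 0.0558]
red 18 [0.4732 0.2947 0.0571] 124.1649887586879
line 129 [0.4854 0.2804 0.0993] 111.39872070238614
```

View pics/c.png

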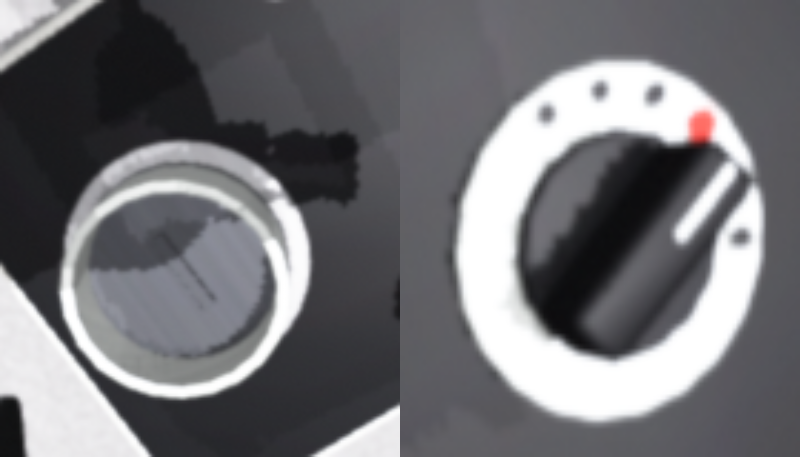

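```bash
cat >> h.py <<'E'
np.set_printoptions(precision=4,suppress=True)
RC=np.array([.521,-.2075,0]); RX=np.array([.987,-.161,0]); RY=np.array([.161,.987,0])
AX=-np.sin(.42)*RX+np.cos(.42)*np.array([0,0,1.])
def tgt(p,yd,zd):
    "print total shift in present tool axes, then the turn"
    s=m.state(); T=rot(); zd=np.array(zd)/np.linalg.norm(zd); yd=np.array(yd)-np.dot(yd,zd)*zd; yd/=np.linalg.norm(yd)
    D=R.from_matrix(np.stack([np.cross(yd,zd),yd,zd],1))
    sh=T.inv().apply(np.array(p)-s["tool_pos"]); print("t",s["time"],"pos",s["tool_pos"],"shift",sh,"n50",np.linalg.norm(sh)/.05,"turn",(T.inv()*D).as_rotvec(),"j6",s["joint_pos"][5])
E
python3 - <<'E'
from h import *
f=RC-.105*RY+[0,0,.05]
tgt(f+.2*AX,RY,-AX)
E
```

```text
t 2.0 pos [0.516  0.1663 0.2562] shift [-0.0552 -0.4702  0.0235] n50 9.480216927851034 turn [-0.0316 -0.4198 -0.1495] j6 -1.0832433824622496
```

```bash
python3 -m inch '[[[-0.0055,-0.047,0.0023],[0,0,0],1],[[-0.0055,-0.047,0.0023],[0,0,0],1],[[-0.0055,-0.047,0.0023],[0,0,0],1],[[-0.0055,-0.047,0.0023],[0,0,0],1],[[-0.0055,-0.047,0.0023],[0,0,0],1],[[-0.0055,-0.047,0.0023],[0,0,0],1],[[-0.0055,-0.047,0.0023],[0,0,0],1],[[-0.0055,-0.047,0.0023],[0,0,0],1]]' && python3 -m inch '[[[-0.0055,-0.047,0.0023],[0,0,0],1],[[-0.0055,-0.047,0.0023],[0,0,0],1],[[0,0,0],[-0.008,-0.105,-0.0374],1],[[0,0,0],[-0.008,-0.105,-0.0374],1],[[0,0,0],[-0.008,-0.105,-0.0374],1],[[0,0,0],[-0.008,-0.105,-0.0374],1],[[0,0,0],[0,0,0],1],[[0,0,0],[0,0,0],1]]'
python3 - <<'E'
from h import *
im,d,X=shot("wrist"); np.savez("w2.npz",im=im,X=X)
cv2.imwrite("pics/w2.png",cv2.resize(im,(800,600))[...,::-1])
f=RC-.105*RY+[0,0,.05]
def fit(f,L,r):
    Q=X-f; a=Q@AX; lat=Q-a[...,None]*AX; rad=np.linalg.norm(lat,axis=-1)
    q=(abs(a-L)<.005)&(rad<r+.012)&(rad>r-.014); P=lat[q]; p2=np.stack([P@RX/np.cos(.42),P@RY],1) 
    e1=np.cross(RY,AX); p2=np.stack([P@e1,P@RY],1)
    print(q.sum(),"circle (upslope,rackY)",cv2.minEnclosingCircle(p2.astype(np.float32)),"a",np.median(a[q]),np.percentile(a[rad<r],[95,99,99.8]))
fit(f,.075,.031)
fit(RC+[0,0,.05],.104,.023)
# shelf plane: dark interior
bl=cv2.cvtColor(im,cv2.COLOR_RGB2HSV)
q=(bl[...,0]>100)&(bl[...,0]<125)&(bl[...,1]>120)&(X[...,2]>.005)&(X[...,2]<.09)
P=X[q]; print(cv2.minAreaRect(P[:,:2].astype(np.float32)))
tgt(f+.2*AX,RY,-AX)
E
```

```text
time: 2.8
tool_pos: [0.4421, -0.2051, 0.2381]
tool_rot: [0.001, 0.154, 0.988, -0.0]
contact_force: [1.3, -0.2, -0.3]
gripper_width: 0.998
grasp_force: 0.0
time: 3.6
tool_pos: [0.4241, -0.2969, 0.2334]
tool_rot: [0.208, 0.078, 0.975, -0.017]
contact_force: [0.2, -0.5, -0.3]
gripper_width: 0.996
grasp_force: 0.0
1192 circle (upslope,rackY) ((0.0033775316551327705, 0.0024951985105872154), 0.031315311789512634) a 0.07371109328462065 [0.2721 0.2735 0.274 ]
1015 circle (upslope,rackY) ((0.0030701959040015936, 0.0024947577621787786), 0.023877428844571114) a 0.10260027281543095 [0.1031 0.1038 0.1044]
((0.5212423205375671, -0.20562726259231567), (0.32451918721199036, 0.1101074293255806), 80.7642593383789)
t 3.65 pos [ 0.4245 -0.2973  0.2339] shift [ 0.0012 -0.0009  0.0008] n50 0.03475715643645771 turn [0.0005 0.     0.0016] j6 -2.380877427851173
```

View pics/w2.png

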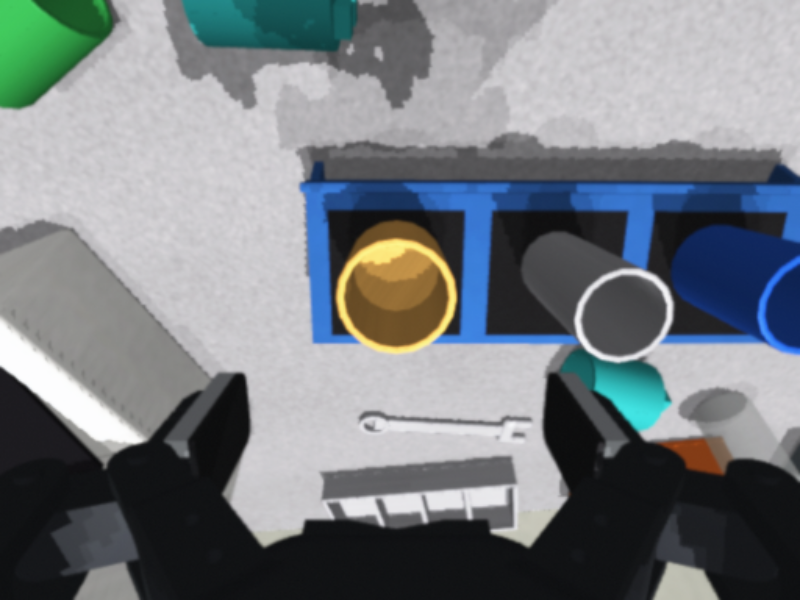

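```bash
cat >> h.py <<'E'
E1=np.cross(RY,AX)
BR=RC-.105*RY+[0,0,.05]+.0033*E1+.0025*RY-.0012*AX
ST=RC+[0,0,.05]+.0031*E1+.0025*RY-.0012*AX
E
python3 - <<'E'
from h import *
tgt(BR+.060*AX,RY,-AX)
E
```

```text
t 3.65 pos [ 0.4245 -0.2973  0.2339] shift [-0.0021  0.0015  0.142 ] n50 2.841289795488032 turn [0.0005 0.     0.0016] j6 -2.380877427851173
```

```bash
python3 -m inch '[[[-0.002,0.0015,0.03],[0,0,0],1],[[0,0,0.03],[0,0,0],1],[[0,0,0.03],[0,0,0],1],[[0,0,0.03],[0,0,0],1],[[0,0,0.02],[0,0,0],1],[[0,0,0.002],[0,0,0],1],[[0,0,0],[0,0,0],1],[[0,0,0],[0,0,0],1]]' && python3 -m inch '[[[0,0,0],[0,0,0],0.65],[[0,0,0],[0,0,0],0.5],[[0,0,0],[0,0,0],0.4],[[0,0,0],[0,0,0],0.3],[[0,0,0],[0,0,0],0.3],[[0,0,0],[0,0,0],0.3]]'
```

```text
time: 4.45
tool_pos: [0.4841, -0.3065, 0.1062]
tool_rot: [0.209, 0.078, 0.975, -0.017]
contact_force: [0.6, -0.3, -0.3]
gripper_width: 1.0
grasp_force: 0.0
time: 5.05
tool_pos: [0.4834, -0.3066, 0.1067]
tool_rot: [0.209, 0.078, 0.975, -0.017]
contact_force: [-5.5, 2.0, 7.2]
gripper_width: 0.725
grasp_force: 63.8
```

```bash
python3 -m inch '[[[0,0,-0.01],[0,0,0],0.3],[[0,0,-0.02],[0,0,0],0.3],[[0,0,-0.03],[0,0,0],0.3],[[0,0,-0.04],[0,0,0],0.3],[[0,0,-0.04],[0,0,0],0.3],[[0,0,-0.04],[0,0,0],0.3],[[0,0,-0.03],[0,0,0],0.3],[[0,0,0],[0,0,0],0.3]]' && python3 -m inch '[[[0,0,0],[0,0.105,0],0.3],[[0,0,0],[0,0.105,0],0.3],[[0,0,0],[0,0.105,0],0.3],[[0,0,0],[0,0.105,0],0.3],[[0,0,0],[0,0,0],0.3],[[0,0,0],[0,0,0],0.3]]'
python3 - <<'E'
from h import *
s=m.state(); print(rot().as_matrix(), s["tool_pos"],s["contact_force"])
im,d,X=shot("scene")
p=s["tool_pos"]-[0,0,.05]
u,v=proj("scene",p)[0]; print(u,v,d[int(v),int(u)])
u,v=int(u),int(v)
cv2.imwrite("pics/s2.png",cv2.resize(im[max(0,v-45):v+45,max(0,u-60):u+60],(800,600),interpolation=cv2.INTER_CUBIC)[...,::-1])
E
```

```text
time: 5.85
tool_pos: [0.3982, -0.2934, 0.3016]
tool_rot: [0.211, 0.079, 0.974, -0.02]
contact_force: [1.1, -0.9, -5.3]
gripper_width: 0.718
grasp_force: 67.1
time: 6.45
tool_pos: [0.3985, -0.2916, 0.2939]
tool_rot: [-0.0, 0.08, 0.997, 0.001]
contact_force: [0.0, -0.6, -4.9]
gripper_width: 0.72
grasp_force: 66.9
[[-0.9872  0.1594 -0.    ]
 [ 0.1594  0.9872  0.0024]
 [ 0.0004  0.0024 -1.    ]] [ 0.3985 -0.2916  0.2939] [ 0.0246 -0.5684 -4.8987]
165.90601315269464 180.37567445800747 0.97883534
```

View pics/s2.png

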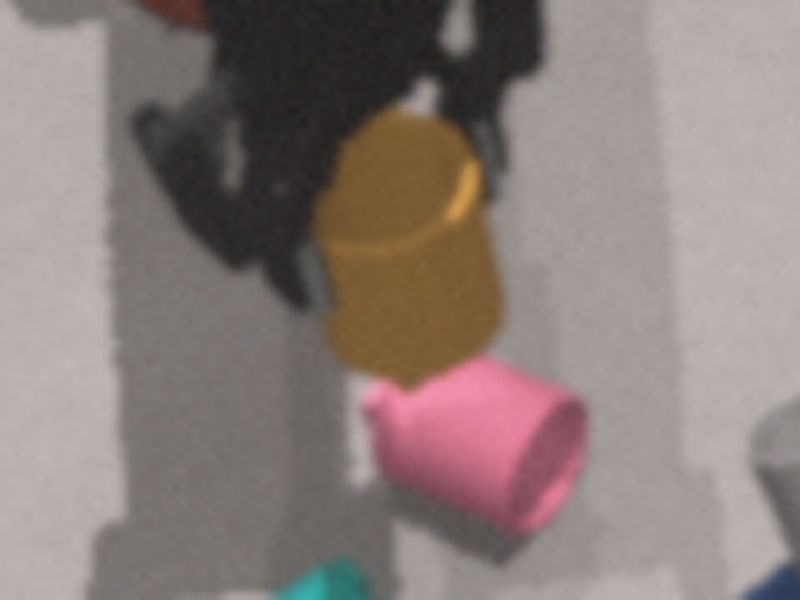

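```bash
python3 -m inch '[[[-0.03,0,-0.03],[0,-0.14,0],0.3],[[-0.03,0,-0.03],[0,-0.14,0],0.3],[[-0.03,0,0],[0,-0.14,0],0.3],[[0,0,0],[0,-0.14,0],0.3],[[0,0,0],[0,-0.14,0],0.3],[[0,0,0],[0,-0.14,0],0.3],[[0,0,0],[0,0,0],0.3],[[0,0,0],[0,0,0],0.3]]'
python3 - <<'E'
from h import *
s=m.state(); T=rot(); print(T.as_matrix(), s["tool_pos"],s["joint_pos"])
im,d,X=shot("scene"); np.savez("s3.npz",im=im,X=X,T=T.as_matrix(),p=s["tool_pos"])
p=s["tool_pos"]+T.apply([0,0,.06])
# rectify underside plane (tool x,y at z=.060) : 10 px/mm... 
g=np.array([[-.04,-.04],[.04,-.04],[.04,.04],[-.04,.04]])
W=s["tool_pos"]+T.apply(np.c_[g,np.full(4,.06)])
q=proj("scene",W).astype(np.float32); print(q)
Hm=cv2.getPerspectiveTransform(q,np.float32([[0,0],[400,0],[400,400],[0,400]]))
rec=cv2.warpPerspective(im,Hm,(400,400),flags=cv2.INTER_CUBIC)
u,v=q.mean(0).astype(int)
raw=cv2.resize(im[v-30:v+30,u-30:u+30],(400,400),interpolation=cv2.INTER_CUBIC)
cv2.imwrite("pics/s3.png",np.hstack([rec,raw])[...,::-1])
E
```

```text
time: 7.3
tool_pos: [0.4805, -0.3057, 0.3672]
tool_rot: [0.405, 0.074, 0.911, -0.033]
contact_force: [0.6, 0.3, -3.0]
gripper_width: 0.718
grasp_force: 67.8
[[-0.6607  0.1616  0.733 ]
 [ 0.1085  0.9869 -0.1197]
 [-0.7427  0.0005 -0.6696]] [ 0.4805 -0.3057  0.3672] [-0.9378 -0.5363  2.0601  0.6434  1.0494 -2.5089]
[[189.672  198.9995]
 [176.3772 201.9255]
 [206.5833 179.9805]
 [221.7929 175.4097]]
```

View pics/s3.png

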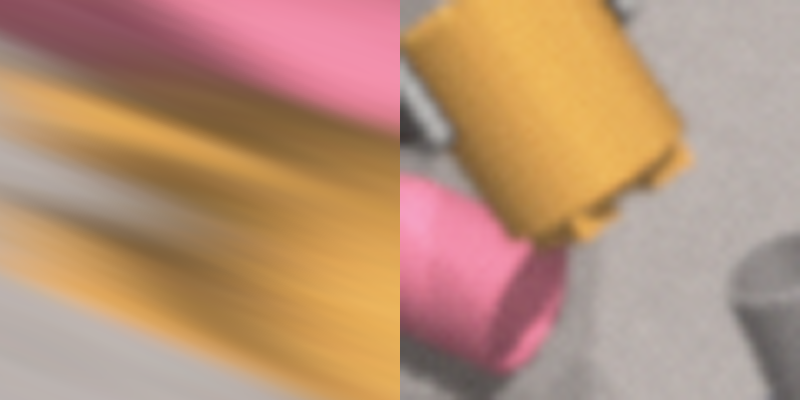

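```bash
python3 - <<'E'
from h import *
z=np.load("s3.npz"); T=z["T"];p=z["p"]; im=z["im"]; u,v=198,189
C=-(cam("scene")[2].T@cam("scene")[3])
def px(th,zz,r=.031):
    a=np.radians(th); W=p+T@np.array([r*np.cos(a),r*np.sin(a),zz]); q=proj("scene",W)[0]; return (q-[u-30,v-30])*6.667+[400,0], (C-W)@(T@np.array([np.cos(a),np.sin(a),0]))>0
for th in range(0,360,10):
    a,b=px(th,.060),px(th,.052)
    if a[1]: print(th,a[0].round(),b[0].round())
S=12; c=cv2.resize(im[v-24:v+26,u-24:u+26],(600,600),interpolation=cv2.INTER_CUBIC); 
cands=[]
cv2.imwrite("pics/s4.png",c[...,::-1])
E
```

```text
120 [692. 144.] [677. 121.]
130 [690. 148.] [675. 125.]
140 [685. 154.] [670. 131.]
150 [678. 161.] [662. 138.]
160 [668. 170.] [652. 147.]
170 [656. 179.] [640. 156.]
180 [642. 190.] [627. 166.]
190 [627. 200.] [612. 177.]
200 [612. 211.] [596. 188.]
210 [596. 221.] [580. 198.]
220 [580. 231.] [564. 208.]
230 [565. 240.] [549. 216.]
240 [551. 247.] [536. 224.]
250 [540. 253.] [524. 230.]
260 [530. 257.] [514. 234.]
270 [523. 259.] [507. 237.]
280 [518. 260.] [502. 237.]
```

View pics/s4.png

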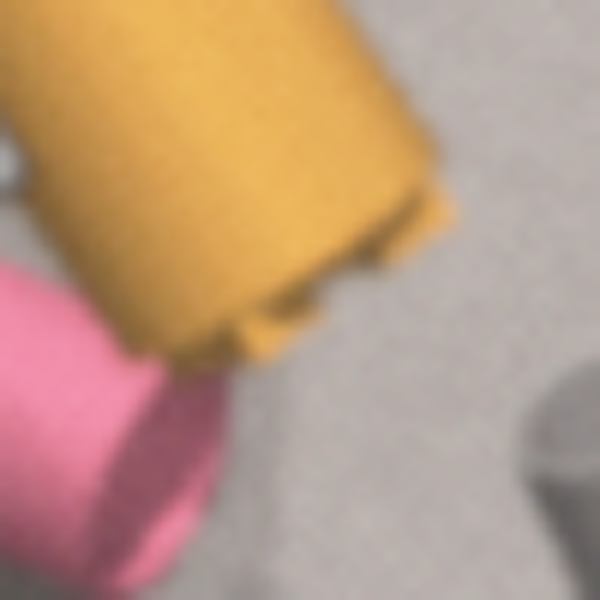

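```bash
python3 - <<'E'
from h import *
from scipy.optimize import least_squares as ls
z=np.load("s3.npz"); T=z["T"];p=z["p"]; u,v=198,189
ob=np.array([(265,365),(325,318),(385,265),(452,218)])/12+[u-24,v-24]-[.5,.5]+.04
def f(x):
    a,s,zz=np.radians(x[0]),x[1]/1e3,x[2]/1e3
    L=np.array([(s,s),(s,.0065),(s,-.0065),(s,-s)])
    Q=np.c_[L[:,0]*np.cos(a)-L[:,1]*np.sin(a),L[:,0]*np.sin(a)+L[:,1]*np.cos(a),np.full(4,zz)]
    return (proj("scene",p+Q@T.T)-ob).ravel()
for s0 in (160,175,190):
    r=ls(f,[s0,21,62]); print(r.x,r.cost,r.fun.round(2))
E
```

```text
[178.0312  20.4873  62.4358] 0.25937888362333905 [-0.33 -0.21  0.17 -0.37  0.21  0.3  -0.02  0.25]
[178.0312  20.4873  62.4358] 0.2593788836233697 [-0.33 -0.21  0.17 -0.37  0.21  0.3  -0.02  0.25]
[178.0312  20.4873  62.4358] 0.25937888362335026 [-0.33 -0.21  0.17 -0.37  0.21  0.3  -0.02  0.25]
```

```bash
python3 -m inch '[[[0,0,0],[0,0.14,0],0.3],[[0,0,0],[0,0.14,0],0.3],[[0,0,0],[0,0.14,0],0.3],[[0,0,0],[0,0.14,0],0.3],[[0,0,0],[0,0.14,0],0.3],[[0,0,0],[0,0.14,0],0.3],[[0,0,0],[0,0,0],0.3]]'
python3 - <<'E'
from h import *
a=np.radians(107)
tgt([.5307,.1185,.185],[np.cos(a),np.sin(a),0],[0,0,-1])
E
```

```text
time: 8.05
tool_pos: [0.4855, -0.3064, 0.3693]
tool_rot: [0.001, 0.079, 0.997, -0.0]
contact_force: [1.2, 0.1, -5.0]
gripper_width: 0.719
grasp_force: 67.7
t 8.05 pos [ 0.4855 -0.3064  0.3693] shift [0.0229 0.4269 0.1839] n50 9.307494829317127 turn [-0.0012  0.0016 -0.4554] j6 -2.104855318902415
```

```bash
python3 -m inch '[[[0.0019,0.0356,0.0153],[0,0,0],0.3],[[0.0019,0.0356,0.0153],[0,0,0],0.3],[[0.0019,0.0356,0.0153],[0,0,0],0.3],[[0.0019,0.0356,0.0153],[0,0,0],0.3],[[0.0019,0.0356,0.0153],[0,0,0],0.3],[[0.0019,0.0356,0.0153],[0,0,0],0.3],[[0.0019,0.0356,0.0153],[0,0,0],0.3],[[0.0019,0.0356,0.0153],[0,0,0],0.3]]' && python3 -m inch '[[[0.0019,0.0356,0.0153],[0,0,0],0.3],[[0.0019,0.0356,0.0153],[0,0,0],0.3],[[0.0019,0.0356,0.0153],[0,0,0],0.3],[[0.0019,0.0356,0.0153],[0,0,-0.095],0.3],[[0,0,0],[0,0,-0.12],0.3],[[0,0,0],[0,0,-0.12],0.3],[[0,0,0],[0,0,-0.12],0.3],[[0,0,0],[0,0,0],0.3]]'
python3 - <<'E'
from h import *
a=np.radians(107)
tgt([.5307,.1185,.1135],[np.cos(a),np.sin(a),0],[0,0,-1])
im,d,X=shot("wrist"); cv2.imwrite("pics/w5.png",cv2.resize(im,(800,600))[...,::-1])
T=rot();p=m.state()["tool_pos"]
hsv=cv2.cvtColor(im,cv2.COLOR_RGB2HSV)
q=(np.hypot(X[...,0]-p[0],X[...,1]-p[1])<.05)&(hsv[...,0]>10)&(hsv[...,0]<34)&(hsv[...,1]>80)
Q=(X[q]-p)@T.as_matrix(); print(len(Q),np.percentile(Q[:,2],[.5,1,2,5]))
Q=Q[Q[:,2]<np.percentile(Q[:,2],1)+.003]; print("brass rim in tool",cv2.minEnclosingCircle(Q[:,:2].astype(np.float32)),np.median(Q[:,2]))
q=(np.hypot(X[...,0]-.5306,X[...,1]-.1184)<.05)&(abs(X[...,2]-.081)<.004)
print("outer rim",q.sum(),cv2.minEnclosingCircle(X[q][:,:2].astype(np.float32)))
E
```

```text
time: 8.85
tool_pos: [0.5135, -0.0208, 0.2472]
tool_rot: [0.004, 0.081, 0.997, 0.0]
contact_force: [0.6, 0.4, -4.7]
gripper_width: 0.722
grasp_force: 67.9
time: 9.65
tool_pos: [0.5289, 0.12, 0.1863]
tool_rot: [0.003, -0.146, 0.989, 0.0]
contact_force: [0.4, 0.4, -4.4]
gripper_width: 0.719
grasp_force: 68.6
t 9.65 pos [0.5289 0.12   0.1863] shift [-0.0009 -0.0019  0.0728] n50 1.457202502985962 turn [-0.0003  0.0055 -0.0032] j6 -1.7791431377976967
20885 [-0.0486 -0.0145 -0.0141 -0.0136]
brass rim in tool ((-1.658259134273976e-05, 0.0014216236304491758), 0.03153920918703079) -0.013205850178466098
outer rim 1004 ((0.530059814453125, 0.11796163767576218), 0.038735855370759964)
```

View pics/w5.png

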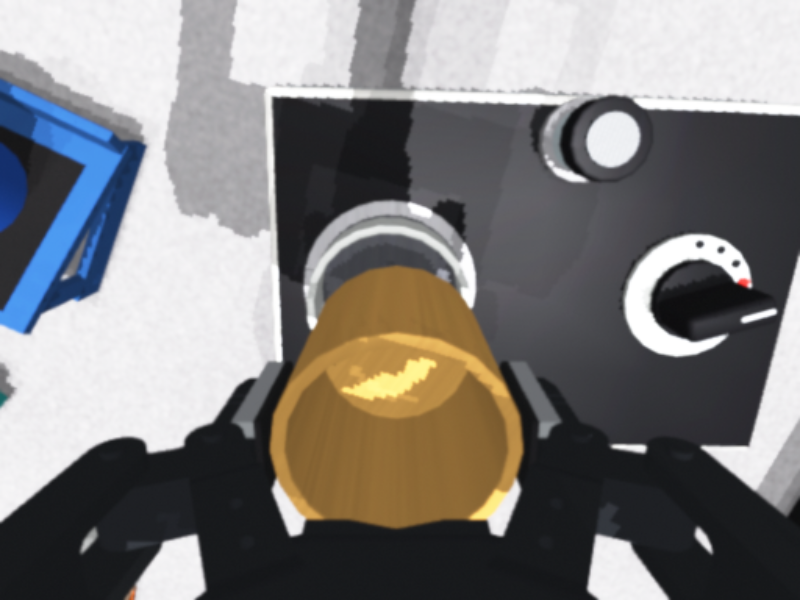

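```bash
python3 -m inch '[[[-0.0008,-0.0032,0],[0,0.0055,-0.003],0.3],[[0,0,0.012],[0,0,0],0.3],[[0,0,0.012],[0,0,0],0.3],[[0,0,0.012],[0,0,0],0.3],[[0,0,0.012],[0,0,0],0.3],[[0,0,0.01],[0,0,0],0.3],[[0,0,0.005],[0,0,0],0.3],[[0,0,0],[0,0,0],0.3]]' && python3 -m inch '[[[0,0,0.001],[0,0,0],0.3],[[0,0,0.001],[0,0,0],0.3],[[0,0,0.001],[0,0,0],0.3],[[0,0,0],[0,0,0],0.3]]'
```

```text
time: 10.5
tool_pos: [0.5287, 0.1166, 0.1207]
tool_rot: [-0.003, -0.148, 0.989, -0.0]
contact_force: [-0.4, 0.3, -4.7]
gripper_width: 0.721
grasp_force: 68.6
time: 10.9
tool_pos: [0.5292, 0.1166, 0.119]
tool_rot: [-0.002, -0.148, 0.989, -0.001]
contact_force: [-0.8, -0.4, -4.1]
gripper_width: 0.724
grasp_force: 68.6
```

```bash
python3 -m inch '[[[-0.0012,0,0.001],[0,0,0],0.3],[[0,0,0.001],[0,0,0],0.3],[[0,0,0.001],[0,0,0],0.3],[[0,0,0],[0,0,0],0.3]]' && python3 -m inch '[[[0,0,0.001],[0,0,0],0.3],[[0,0,0.001],[0,0,0],0.3],[[0,0,0],[0,0,0],0.3]]'
```

```text
time: 11.3
tool_pos: [0.5302, 0.1169, 0.1156]
tool_rot: [-0.003, -0.148, 0.989, -0.0]
contact_force: [0.2, 0.1, -4.7]
gripper_width: 0.727
grasp_force: 68.6
time: 11.6
tool_pos: [0.5302, 0.1169, 0.1136]
tool_rot: [-0.002, -0.148, 0.989, -0.0]
contact_force: [0.0, 0.5, -4.2]
gripper_width: 0.723
grasp_force: 68.6
```

```bash
python3 -m inch '[[[0,0,0.001],[0,0,0],0.3],[[0,0,0.0005],[0,0,0],0.3],[[0,0,0],[0,0,0],0.3]]' && python3 -m inch '[[[0,0,0.001],[0,0,0],0.3],[[0,0,0],[0,0,0],0.3]]'
```

```text
time: 11.9
tool_pos: [0.5306, 0.117, 0.1136]
tool_rot: [-0.002, -0.148, 0.989, -0.001]
contact_force: [-6.5, -1.0, 5.6]
gripper_width: 0.722
grasp_force: 69.3
time: 12.1
tool_pos: [0.5308, 0.117, 0.1136]
tool_rot: [-0.002, -0.148, 0.989, -0.001]
contact_force: [-7.2, -1.7, 9.6]
gripper_width: 0.722
grasp_force: 70.0
```

```bash
python3 -m inch '[[[0,0,-0.001],[0,0,0],0.6],[[0,0,0],[0,0,0],0.75],[[0,0,0],[0,0,0],0.85],[[0,0,0],[0,0,0],1],[[0,0,0],[0,0,0],1],[[0,0,-0.01],[0,0,0],1],[[0,0,-0.03],[0,0,0],1],[[0,0,-0.05],[0,0,0],1]]' && python3 -m inch '[[[0,0,-0.05],[0,0,0],1],[[0,0,-0.05],[0,0,0],1],[[0,0,0],[0,0,0],1],[[0,0,0],[0,0,0],1]]'
python3 - <<'E'
from h import *
im,d,X=shot("wrist")
q=(np.hypot(X[...,0]-.5306,X[...,1]-.1184)<.045)&(X[...,2]>.118)&(X[...,2]<.14)
P=X[q]; print("brass rim",len(P),cv2.minEnclosingCircle(P[:,:2].astype(np.float32)),np.median(P[:,2]))
q2=(np.hypot(X[...,0]-.5306,X[...,1]-.1184)<.045)&(abs(X[...,2]-.081)<.004)
print("outer rim",q2.sum(),cv2.minEnclosingCircle(X[q2][:,:2].astype(np.float32)),np.median(X[q2][:,2]))
A=np.c_[P[:,:2]-P[:,:2].mean(0),np.ones(len(P))]; print("tilt",np.linalg.lstsq(A,P[:,2],rcond=None)[0])
tgt(ST+.23*AX,RY,-AX)
E
```

```text
time: 12.9
tool_pos: [0.5284, 0.1169, 0.1999]
tool_rot: [-0.006, -0.148, 0.989, -0.0]
contact_force: [1.2, -0.1, 1.1]
gripper_width: 1.001
grasp_force: 0.0
time: 13.3
tool_pos: [0.532, 0.1173, 0.3052]
tool_rot: [0.0, -0.148, 0.989, -0.001]
contact_force: [-0.4, -0.6, -0.5]
gripper_width: 0.999
grasp_force: 0.0
brass rim 957 ((0.5296813249588013, 0.11839571595191956), 0.031009232625365257) 0.12617084797444042
outer rim 634 ((0.5307666063308716, 0.11831705272197723), 0.039016373455524445) 0.08137696442016779
tilt [-0.0139 -0.0071  0.1255]
t 13.35 pos [0.5311 0.1173 0.3026] shift [ 0.1846 -0.2652  0.0433] n50 6.520597377685468 turn [ 0.095  -0.4165  0.4523] j6 -1.786795373248571
```

```bash
python3 -m inch '[[[0.0264,-0.0379,0.0062],[0,0,0],1],[[0.0264,-0.0379,0.0062],[0,0,0],1],[[0.0264,-0.0379,0.0062],[0,0,0],1],[[0.0264,-0.0379,0.0062],[0,0,0],1],[[0.0264,-0.0379,0.0062],[0,0,0],1],[[0.0264,-0.0379,0.0062],[0,0,0],1],[[0.0264,-0.0379,0.0062],[0,0,0],1]]' && python3 -m inch '[[[0,0,0],[0.0190,-0.0833,0.0905],1],[[0,0,0],[0.0190,-0.0833,0.0905],1],[[0,0,0],[0.0190,-0.0833,0.0905],1],[[0,0,0],[0.0190,-0.0833,0.0905],1],[[0,0,0],[0.0190,-0.0833,0.0905],1],[[0,0,0],[0,0,0],1],[[0,0,0],[0,0,0],1]]'
python3 - <<'E'
from h import *
im,d,X=shot("wrist")
Q=X-ST; a=Q@AX; rad=np.linalg.norm(Q-a[...,None]*AX,axis=-1)
q=(abs(a-.104)<.006)&(rad<.035); P=X[q]; T=rot().as_matrix(); p=m.state()["tool_pos"]; L=(P-p)@T
print("steel rim in tool",len(P),cv2.minEnclosingCircle(L[:,:2].astype(np.float32)),np.median(L[:,2]))
tgt(ST+.092*AX,RY,-AX)
E
```

```text
time: 14.05
tool_pos: [0.4301, -0.1915, 0.2571]
tool_rot: [-0.004, -0.148, 0.989, 0.001]
contact_force: [0.1, -0.3, 0.3]
gripper_width: 1.003
grasp_force: 0.0
time: 14.75
tool_pos: [0.4312, -0.1902, 0.2581]
tool_rot: [0.206, 0.078, 0.975, -0.016]
contact_force: [0.8, -0.8, -0.2]
gripper_width: 0.998
grasp_force: 0.0
steel rim in tool 787 ((-0.0012883548624813557, -0.00020981664420105517), 0.023024631664156914) 0.12515885722731931
t 14.8 pos [ 0.4317 -0.1904  0.2589] shift [-0.0014 -0.0001  0.137 ] n50 2.7394531200528536 turn [ 0.0007 -0.0034  0.0011] j6 -2.13556157245662
```

```bash
python3 -m inch '[[[-0.0013,0,0.03],[0,-0.003,0],1],[[0,0,0.03],[0,0,0],1],[[0,0,0.03],[0,0,0],1],[[0,0,0.03],[0,0,0],1],[[0,0,0.015],[0,0,0],1],[[0,0,0.002],[0,0,0],1],[[0,0,0],[0,0,0],0.8],[[0,0,0],[0,0,0],0.7]]' && python3 -m inch '[[[0,0,0],[0,0,0],0.55],[[0,0,0],[0,0,0],0.45],[[0,0,0],[0,0,0],0.35],[[0,0,0],[0,0,0],0.2],[[0,0,0],[0,0,0],0.2],[[0,0,0],[0,0,0],0.2]]'
```

```text
time: 15.6
tool_pos: [0.4891, -0.2002, 0.1367]
tool_rot: [0.21, 0.079, 0.974, -0.017]
contact_force: [0.4, 0.2, -0.0]
gripper_width: 0.703
grasp_force: 0.0
time: 16.2
tool_pos: [0.489, -0.2006, 0.1375]
tool_rot: [0.21, 0.079, 0.974, -0.018]
contact_force: [-4.4, -0.6, 5.6]
gripper_width: 0.528
grasp_force: 61.3
```

```bash
python3 -m inch '[[[0,0,-0.01],[0,0,0],0.2],[[0,0,-0.02],[0,0,0],0.2],[[0,0,-0.03],[0,0,0],0.2],[[0,0,-0.04],[0,0,0],0.2],[[0,0,-0.04],[0,0,0],0.2],[[0,0,-0.04],[0,0,0],0.2],[[0,0,-0.02],[0,0.105,0],0.2],[[0,0,0],[0,0.105,0],0.2]]' && python3 -m inch '[[[0,0,0],[0,0.105,0],0.2],[[0,0,0],[0,0.108,0],0.2],[[0,0,0],[0,0,0],0.2]]'
python3 - <<'E'
from h import *
tgt([.530,.1178,.26],RY,[0,0,-1])
E
```

```text
time: 17.0
tool_pos: [0.4068, -0.1872, 0.3231]
tool_rot: [0.107, 0.081, 0.991, -0.011]
contact_force: [0.2, -0.5, -3.3]
gripper_width: 0.531
grasp_force: 61.9
time: 17.3
tool_pos: [0.4082, -0.1864, 0.317]
tool_rot: [-0.001, 0.08, 0.997, 0.001]
contact_force: [-0.4, 0.3, -3.1]
gripper_width: 0.53
grasp_force: 61.9
t 17.3 pos [ 0.4082 -0.1864  0.317 ] shift [-0.0717  0.3197  0.0572] n50 6.651740709141929 turn [ 0.0011 -0.0031  0.001 ] j6 -2.0043264588687317
```

```bash
python3 -m inch '[[[-0.009,0.04,0.004],[0,0,0],0.2],[[-0.009,0.04,0.004],[0,0,0],0.2],[[-0.009,0.04,0.005],[0,0,0],0.2],[[-0.009,0.04,0.006],[0,0,0],0.2],[[-0.009,0.04,0.009],[0,0,0],0.2],[[-0.009,0.04,0.009],[0,0,0],0.2],[[-0.009,0.04,0.01],[0,0,0],0.2],[[-0.009,0.04,0.01],[0,-0.003,0],0.2]]' && python3 -m inch '[[[0,0,0],[0,0,0],0.2],[[0,0,0],[0,0,0],0.2]]'
python3 - <<'E'
from h import *
im,d,X=shot("wrist"); cv2.imwrite("pics/w6.png",im[...,::-1])
T=rot().as_matrix();p=m.state()["tool_pos"]
L=(X-p)@T; 
q=(np.hypot(L[...,0],L[...,1])<.03)&(L[...,2]<-.006)&(L[...,2]>-.02); print("steel rim in tool",q.sum(),cv2.minEnclosingCircle(L[q][:,:2].astype(np.float32)),np.median(L[q][:,2]))
q=(np.hypot(X[...,0]-.53,X[...,1]-.1184)<.04)&(abs(X[...,2]-.126)<.004); print("brass rim",q.sum(),cv2.minEnclosingCircle(X[q][:,:2].astype(np.float32)))
tgt([.530,.1178,.17],RY,[0,0,-1])
E
```

```text
time: 18.1
tool_pos: [0.5297, 0.1191, 0.2604]
tool_rot: [0.002, 0.081, 0.997, 0.0]
contact_force: [1.0, -1.3, -1.8]
gripper_width: 0.526
grasp_force: 62.4
time: 18.3
tool_pos: [0.5293, 0.118, 0.2601]
tool_rot: [0.001, 0.08, 0.997, -0.0]
contact_force: [-0.6, -0.5, -3.4]
gripper_width: 0.532
grasp_force: 63.0
steel rim in tool 4312 ((0.0048344931565225124, 6.426703475881368e-05), 0.0285333301872015) -0.00892508571788083
brass rim 662 ((0.5294494032859802, 0.1185440793633461), 0.030898038297891617)
t 18.35 pos [0.5295 0.1173 0.2607] shift [-0.0002  0.0006  0.0907] n50 1.8133685735733065 turn [ 0.      0.0026 -0.0001] j6 -1.3278600366508078
```

```bash
python3 -m inch '[[[0,0.0005,0.015],[0,0,0],0.2],[[0,0,0.015],[0,0,0],0.2],[[0,0,0.008],[0,0,0],0.2],[[0,0,0.008],[0,0,0],0.2],[[0,0,0.015],[0,0,0],0.2],[[0,0,0.015],[0,0,0],0.2],[[0,0,0.015],[0,0,0],0.2],[[0,0,0.005],[0,0,0],0.2]]' && python3 -m inch '[[[0,0,0.001],[0,0,0],0.2],[[0,0,0.001],[0,0,0],0.2],[[0,0,0],[0,0,0],0.2]]'
```

```text
time: 19.15
tool_pos: [0.5297, 0.1178, 0.1621]
tool_rot: [0.0, 0.081, 0.997, -0.001]
contact_force: [1.8, -0.5, -1.5]
gripper_width: 0.531
grasp_force: 63.1
time: 19.45
tool_pos: [0.5307, 0.1182, 0.1633]
tool_rot: [0.001, 0.081, 0.997, -0.0]
contact_force: [0.2, 0.9, -3.6]
gripper_width: 0.53
grasp_force: 63.1
```

```bash
python3 -m inch '[[[0,0,0.0015],[0,0,0],0.2],[[0,0,0.0015],[0,0,0],0.2],[[0,0,0.001],[0,0,0],0.2],[[0,0,0],[0,0,0],0.2]]' && python3 -m inch '[[[0,0,0.001],[0,0,0],0.2],[[0,0,0.001],[0,0,0],0.2],[[0,0,0],[0,0,0],0.2]]'
```

```text
time: 19.85
tool_pos: [0.5307, 0.1181, 0.1592]
tool_rot: [0.001, 0.081, 0.997, -0.0]
contact_force: [-0.3, -0.6, -1.6]
gripper_width: 0.529
grasp_force: 63.2
time: 20.15
tool_pos: [0.5312, 0.118, 0.1591]
tool_rot: [0.002, 0.081, 0.997, -0.0]
contact_force: [-3.5, -0.4, 8.3]
gripper_width: 0.53
grasp_force: 64.0
```

```bash
python3 -m inch '[[[0,0,-0.001],[0,0,0],0.45],[[0,0,0],[0,0,0],0.55],[[0,0,0],[0,0,0],0.65],[[0,0,0],[0,0,0],0.85],[[0,0,0],[0,0,0],1],[[0,0,-0.01],[0,0,0],1],[[0,0,-0.03],[0,0,0],1],[[0,0,-0.04],[0,0,0],1]]' && python3 -m inch '[[[0,0,-0.05],[0,0,0],1],[[0,0,-0.03],[0,0,0],1],[[0,0,0],[0,0,0],1],[[0,0,0],[0,0,0],1]]'
python3 - <<'E'
from h import *
im,d,X=shot("wrist")
for n,z,r in(("steel",.168,.03),("brass",.126,.04)):
    q=(np.hypot(X[...,0]-.53,X[...,1]-.1184)<r)&(abs(X[...,2]-z)<.005); print(n,q.sum(),cv2.minEnclosingCircle(X[q][:,:2].astype(np.float32)),np.median(X[q][:,2]))
dc=np.array((.4886,.2721)); q=(np.hypot(X[...,0]-dc[0],X[...,1]-dc[1])<.03)&(X[...,2]>.084)&(X[...,2]<.095)
print("dial",q.sum(),cv2.minAreaRect(X[q][:,:2].astype(np.float32)))
a=np.radians(31.5); tgt([.4886,.2721,.16],[-np.cos(a),-np.sin(a),0],[0,0,-1]); tgt([.4886,.2721,.16],[np.cos(a),np.sin(a),0],[0,0,-1])
E
```

```text
time: 20.95
tool_pos: [0.5289, 0.118, 0.2368]
tool_rot: [-0.001, 0.081, 0.997, -0.001]
contact_force: [1.5, 0.6, -0.5]
gripper_width: 1.001
grasp_force: 0.0
time: 21.35
tool_pos: [0.5304, 0.1182, 0.3191]
tool_rot: [0.002, 0.081, 0.997, 0.0]
contact_force: [-0.5, 0.7, -1.0]
gripper_width: 0.999
grasp_force: 0.0
steel 627 ((0.5283878445625305, 0.11931806057691574), 0.022997155785560608) 0.16826254295634488
brass 684 ((0.529610812664032, 0.11843391507863998), 0.030938196927309036) 0.12633104922269933
dial 538 ((0.4891602396965027, 0.272393137216568), (0.014381281100213528, 0.041277047246694565), 33.566802978515625)
t 21.4 pos [0.5298 0.1181 0.3172] shift [0.0657 0.1454 0.1571] n50 4.477603959874061 turn [-0.002   0.0005 -2.2824] j6 -1.3263443580457726
t 21.4 pos [0.5298 0.1181 0.3172] shift [0.0657 0.1454 0.1571] n50 4.477603959874061 turn [0.0004 0.0016 0.8592] j6 -1.3263443580457726
```

```bash
python3 -m inch '[[[0.0131,0.0291,0.0314],[0,0,0],1],[[0.0131,0.0291,0.0314],[0,0,0],1],[[0.0131,0.0291,0.0314],[0,0,0],1],[[0.0131,0.0291,0.0314],[0,0,0],0.6],[[0.0131,0.0291,0.0314],[0,0,0],0.6],[[0,0,0],[0,0,0.14],0.6],[[0,0,0],[0,0,0.14],0.6],[[0,0,0],[0,0,0.14],0.6]]' && python3 -m inch '[[[0,0,0],[0,0,0.14],0.6],[[0,0,0],[0,0,0.14],0.6],[[0,0,0],[0,0,0.14],0.6],[[0,0,0],[0,0,0],0.6],[[0,0,0],[0,0,0],0.6]]'
python3 - <<'E'
from h import *
a=np.radians(32.5); tgt([.489,.2722,.091],[np.cos(a),np.sin(a),0],[0,0,-1]); print(m.state()["joint_pos"])
E
```

```text
time: 22.2
tool_pos: [0.4873, 0.2719, 0.1573]
tool_rot: [-0.001, 0.289, 0.957, -0.002]
contact_force: [-0.5, 0.7, 0.0]
gripper_width: 0.599
grasp_force: 0.0
time: 22.7
tool_pos: [0.4883, 0.2718, 0.1589]
tool_rot: [0.0, 0.479, 0.878, -0.001]
contact_force: [0.6, -0.1, 0.0]
gripper_width: 0.599
grasp_force: 0.0
t 22.7 pos [0.4883 0.2718 0.1589] shift [0.     0.0009 0.0679] n50 1.3581293807772283 turn [-0.0012  0.0011  0.0045] j6 -0.1960611472795115
[ 0.3754 -0.0232  1.8569 -0.0013  1.309  -0.1961]
```

```bash
python3 -m inch '[[[0,0.0008,0.02],[0,0,0],0.6],[[0,0,0.02],[0,0,0],0.6],[[0,0,0.02],[0,0,0],0.6],[[0,0,0.008],[0,0,0],0.6],[[0,0,0],[0,0,0],0.4],[[0,0,0],[0,0,0],0.25],[[0,0,0],[0,0,0],0.1],[[0,0,0],[0,0,0],0]]' && python3 -m inch '[[[0,0,0],[0,0,0],0],[[0,0,0],[0,0,0],0],[[0,0,0],[0,0,0],0]]'
```

```text
time: 23.5
tool_pos: [0.4897, 0.2722, 0.0939]
tool_rot: [0.001, 0.48, 0.877, -0.001]
contact_force: [-5.0, -1.8, 4.1]
gripper_width: 0.149
grasp_force: 60.1
time: 23.8
tool_pos: [0.4897, 0.2722, 0.0939]
tool_rot: [0.001, 0.48, 0.877, -0.001]
contact_force: [-4.2, -3.2, 3.2]
gripper_width: 0.152
grasp_force: 60.1
```

```bash
python3 -m inch '[[[0,0,0],[0,0,-0.13],0],[[0,0,0],[0,0,-0.13],0],[[0,0,0],[0,0,-0.13],0],[[0,0,0],[0,0,-0.13],0],[[0,0,0],[0,0,-0.13],0],[[0,0,0],[0,0,0],0]]' && python3 -c "
from h import *
s=m.state();print(s['ft_torque'],s['contact_force'],s['tool_pos'],np.degrees(np.arctan2(*rot().as_matrix()[1::-1,1])))" && python3 -m inch '[[[0,0,0],[0,0,-0.13],0],[[0,0,0],[0,0,-0.13],0],[[0,0,0],[0,0,-0.13],0],[[0,0,0],[0,0,-0.13],0],[[0,0,0],[0,0,-0.07],0],[[0,0,0],[0,0,0],0],[[0,0,0],[0,0,0],0]]' && python3 -c "
from h import *
s=m.state();print(s['ft_torque'],s['contact_force'],s['tool_pos'],np.degrees(np.arctan2(*rot().as_matrix()[1::-1,1])))"
```

```text
time: 24.4
tool_pos: [0.4894, 0.2719, 0.0939]
tool_rot: [0.0, 0.174, 0.985, -0.001]
contact_force: [-5.9, -4.5, 5.5]
gripper_width: 0.146
grasp_force: 60.3
[-0.5678  0.9464  0.0289] [-5.9173 -4.5493  5.5198] [0.4894 0.2719 0.0939] 69.99959854433986
time: 25.1
tool_pos: [0.4893, 0.2716, 0.0939]
tool_rot: [-0.0, -0.119, 0.993, -0.002]
contact_force: [-7.6, -5.9, 6.6]
gripper_width: 0.146
grasp_force: 60.4
[-0.7983  1.1164  0.0914] [-7.5983 -5.9269  6.6265] [0.4893 0.2716 0.0939] 103.69978634673795
```

```bash
python3 -m inch '[[[0,0,0],[0,0,-0.04],0],[[0,0,0],[0,0,-0.03],0],[[0,0,0],[0,0,0],0]]' && python3 -c "
from h import *
s=m.state();print(s['ft_torque'],np.degrees(np.arctan2(*rot().as_matrix()[1::-1,1])))"
```

```text
time: 25.4
tool_pos: [0.4893, 0.2715, 0.0939]
tool_rot: [-0.001, -0.152, 0.988, -0.001]
contact_force: [-6.6, -5.4, 5.7]
gripper_width: 0.145
grasp_force: 65.4
[-0.936   1.1592 -1.3496] 107.46745282775541
```

```bash
python3 -m inch '[[[0,0,0],[0,0,0.13],0],[[0,0,0],[0,0,0.13],0],[[0,0,0],[0,0,0.13],0],[[0,0,0],[0,0,0.13],0],[[0,0,0],[0,0,0.13],0],[[0,0,0],[0,0,0.13],0],[[0,0,0],[0,0,0.13],0],[[0,0,0],[0,0,0.13],0]]' && python3 -m inch '[[[0,0,0],[0,0,0.13],0],[[0,0,0],[0,0,0.13],0],[[0,0,0],[0,0,0],0],[[0,0,0],[0,0,0],0]]' && python3 -c "
from h import *
s=m.state();print(s['ft_torque'],np.degrees(np.arctan2(*rot().as_matrix()[1::-1,1])))"
```

```text
time: 26.2
tool_pos: [0.4895, 0.2722, 0.0939]
tool_rot: [0.001, 0.36, 0.933, -0.001]
contact_force: [-5.7, -3.3, 4.9]
gripper_width: 0.146
grasp_force: 60.3
time: 26.6
tool_pos: [0.4896, 0.2722, 0.0939]
tool_rot: [0.001, 0.476, 0.88, -0.001]
contact_force: [-5.2, -2.5, 3.5]
gripper_width: 0.146
grasp_force: 60.1
[-0.4422  0.7102 -0.0698] 33.19656896905057
```

Back at the initial angle; release, rise, and check.

```bash
python3 -m inch '[[[0,0,0],[0,0,0],0.3],[[0,0,0],[0,0,0],0.5],[[0,0,0],[0,0,0],0.6],[[0,0,-0.02],[0,0,0],0.6],[[0,0,-0.04],[0,0,0],0.6],[[0,0,-0.05],[0,0,0],0.6],[[0,0,-0.05],[0,0,0],0.6],[[0,0,-0.04],[0,0,0],0.6]]' && python3 -m inch '[[[0.01,0,0],[0,0,0],0.6],[[0,0,0],[0,0,0],0.6],[[0,0,0],[0,0,0],0.6]]'
python3 - <<'E'
from h import *
im,d,X=shot("wrist"); cv2.imwrite("pics/f.png",cv2.resize(im,(800,600))[...,::-1])
dc=np.array((.4886,.2721)); q=(np.hypot(X[...,0]-dc[0],X[...,1]-dc[1])<.03)&(X[...,2]>.084)&(X[...,2]<.095)
print("dial",q.sum(),cv2.minAreaRect(X[q][:,:2].astype(np.float32)))
im,d,X=shot("top")
for z in(.168,.126):
    q=(np.hypot(X[...,0]-.53,X[...,1]-.1184)<.036)&(abs(X[...,2]-z)<.006); print(z,q.sum(),X[q].mean(0) if q.any() else 0)
E
```

```text
time: 27.4
tool_pos: [0.4902, 0.273, 0.2966]
tool_rot: [0.002, 0.476, 0.88, 0.002]
contact_force: [0.6, -0.2, -0.4]
gripper_width: 0.596
grasp_force: 0.0
time: 27.7
tool_pos: [0.4836, 0.2809, 0.2909]
tool_rot: [0.0, 0.476, 0.88, -0.001]
contact_force: [-0.8, 0.4, 0.3]
gripper_width: 0.597
grasp_force: 0.0
dial 521 ((0.4888104796409607, 0.272668719291687), (0.013519602827727795, 0.04209388419985771), 33.54460144042969)
0.168 84 [0.5296 0.1165 0.1672]
0.126 130 [0.5259 0.111  0.1255]
```

View pics/f.png

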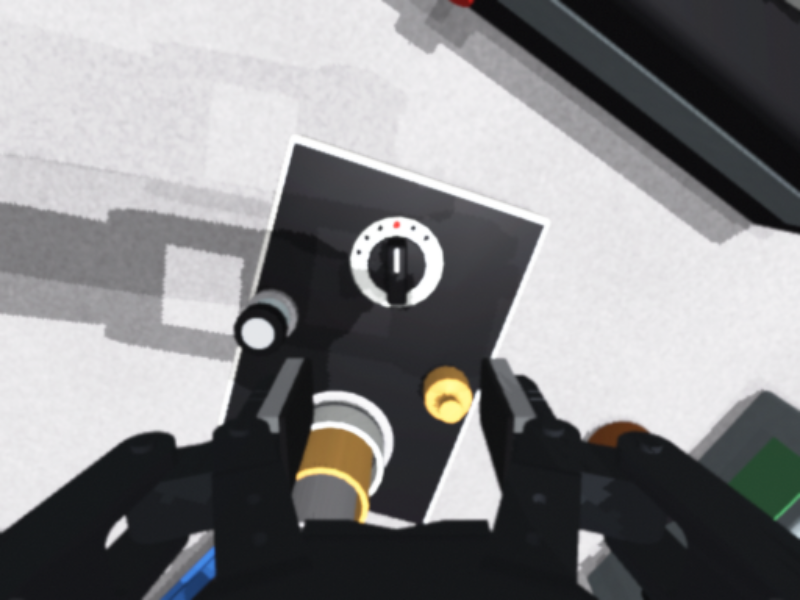

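The selector's white line at (397,262) points at the red mark at (397,225). The nested cups stand upright in the outer cup at (335,460), and the loupe and weight have not moved.

```bash
python3 -c "
from plant import manip as m
print(m.job_done())"
```

```text
the job is handed in; nothing more can be done
None
```

I handed the job in at about 28 s of the 72 s allowed: both cups measured fully home in the outer cup, and the selector went back to its end stop, then three clicks up to the red mark; the hand-in returned no verdict.

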